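Shut the shaker's guard and reset its interlock with both buttons

ROBOT

A 7-joint arm with a two-finger parallel gripper is mounted at the origin on a cart in front of the work surface, level with it; the furniture and walls round the work are solid. World frame = base frame: x ahead of the robot, y to its left, z up, the work surface at z = 0. Lengths are in m, angles in rad, forces in N, time in s.
With the tool pointing down it reaches from about 0.425 to 0.825 m from the base axis. Payload 3.6 kg.
Tool frame: the origin (TCP) lies on the centre line of the jaws, within the pads' length; the fingertips stand 19 mm ahead of it and the grasp point (between the pads) is the TCP; z points along the fingers, y is the direction in which the jaws open and shut (so a half turn about z gives the same grasp; the last joint's range is limited). The gripper opens to 85 mm and grips with 20 to 120 N. Pads are 22 mm wide; open, the fingers measure 114 mm over their backs; the gripper's body (76 mm by 85 mm) begins 54 mm behind the grasp point. The pads swing forward as they close: fully open they stand 13 mm farther back than shut.
Start: joints at [1.093, 0.615, -0.013, 1.423, 0.008, 1.103, -0.04], TCP at [0.284, -0.585, 0.25] pointing down, gripper open.
Joint ranges: [-3.12, 3.12], [-0.3, 2.06], [-1.34, 1.32], [0.26, 2.42], [-1.36, 4.5], [0.01, 1.98], [-2.84, 2.84]. Speed limits (rad/s): [2.79, 2.79, 3.14, 3.14, 3.14, 3.14, 3.14].

INTERFACE

Orientations are given as a 3x3 rotation matrix whose columns are the frame's x, y, z axes.
In Python, from workcell import manip, eyes gives the robot as it stands. The module is installed in compiled form; this text tells all that it offers.
- The arm moves only by the tool servo_tool, never from a script. Its argument "increments" is a list of rows, each an object of numbers: "x", "y", "z": the shift along the world's x, y, z in cm; "turn": the turn about the world's z in rad. In form: [{"x": .., "y": .., "z": .., "turn": ..}, ...]. A call has 1 to 12 rows; each row is the pose to reach, as a shift and turn from the pose measured when the call began; what a row does not reach only later rows make up. A row lasts 1/10 s, in which the tool goes at most 50 mm and 8.59 degrees, less where a joint would pass 70% of its speed; a pose out of reach is approached as far as the arm can. A call with a gripper value outside its range is refused whole. "gripper" is the closure, from 0 (fully open) to 1 (shut), set as the call begins (left out, the last holds). The fingers move at their own pace and stop on an object; "squeeze" is the grip in N (left out, the last holds). Time passes only in rows, so rows that repeat a pose let the fingers close. It gives the time, the measured TCP pose, the force and the opening at its end, in the units of the state.
- manip.read_state(): the state, without advancing time (a new reading comes with each control period).
- eyes.get_image(name): name is "scene" or "top" or "wrist"; returns the picture (400x640x3 uint8, red, green, blue); there is no depth.
- eyes.get_calibration(name): a dict with "camera_matrix" (3x3 intrinsics, pixels), "extrinsics" (4x4, takes a point from camera to world coordinates). Camera axes: x right, y down, z forward; pixel columns grow to the right and rows downward; lengths in m; the calibration is good to about 2 mm. A picture is of the moment at which its call begins: read the wrist's pose just before it. get_calibration takes no time and is no camera call; for the wrist camera it gives the pose at the moment of the call.
- manip.job_done(): hands the job in, once; it reports no verdict.
The state is a dict: "time_s": time; "qpos": joint angles; "joint_velocities": joint speeds; "joint_efforts": joint torques, N m; "tcp_pos": TCP position; "orientation": TCP orientation; "ft_force": force on the tool from outside, world axes, zero at the start; "ft_torque": the same for the moment, N m; "gripper_width": finger opening in m.
Only numpy, scipy, OpenCV 4.12 (cv2) and the standard library are available. Lean on these libraries where they do the work, as an engineer would, in place of code of your own. Each camera call takes 0.05 s, during which the arm holds its last target. There are 200 camera calls.

TASK

Get the bench shaker ready to run: push its clear lid fully shut with the fingertips, then put one fingertip on each of the two green buttons of the yellow reset box, press both fully down together, keep them down for at least two seconds and let go. Only push and press: do not lift, tip or shove the reset box, and leave the red-capped bottle, the clear bottle and the marker where they are.

Things in the scene. Friction and masses are not known exactly. Their poses are not given: they have to be found in the camera images.
- shaker: White bench shaker, fixed to the bench, 170 mm deep (x) x 160 mm wide (y) x 75 mm high, with a clear lid on top over a blue insert of small vials. Origin at the centre of its underside on the bench; its x axis points from its front to the lid's hinge, z up.
- lid (a joint): Angle of the clear lid in rad: 0 = shut, grows as the lid opens upward. The hinge runs along the shaker's y axis, 70 mm behind (+x of) the shaker's origin and 79 mm above the bench. The lid reaches 148 mm from the hinge to the shaker's front side and is 150 mm wide: a 6 mm pane in a grey frame. It stays at whatever angle it is left (a stiff hinge, 0.15 N m, about 3 N to push down; no latch) and starts partly open.
- lid_front (a point): Middle of the top face of the lid's grey front bar, 137 mm from the hinge; 85 mm above the bench when the lid is shut.
- lid_pane (a point): A point on the top face of the clear pane, midway across the lid, 75 mm from the hinge; 82 mm above the bench when the lid is shut. Pushing straight down above this place shuts the lid.
- reset_box: Loose yellow control box on rubber feet, 70 mm (x) x 136 mm (y) x 41 mm high, about 0.9 kg, with two green round push buttons in black collars on its top, side by side along its y axis. Origin at the centre of its underside; z up.
- green_left_top (a point): Centre of the top of the green button on the box's +y side: 30 mm along +y from the box's origin, 60 mm from the other button. Cap 28 mm across, its top 64 mm above the bench when up, 11 mm above its black collar (44 mm across); moves with the button.
- green_right_top (a point): The same for the other green button, 30 mm along -y from the box's origin.
- green_left (a joint): How far the +y button is pressed, in m: 0 = up, 0.007 = fully down. Spring: begins to move at 1.2 N, fully down at 4 N; comes up by itself.
- green_right (a joint): The same for the -y button.
- bottle_red: Bystander: loose amber bottle with a red cap, 37 mm across, 72 mm high; origin at the centre of its underside. Leave alone.
- bottle_clear: Bystander: loose clear bottle with a blue cap, 56 mm across, 104 mm high; origin at the centre of its underside. Leave alone.
- marker: Bystander: loose white and blue marker pen lying on the bench, 130 mm long (its y axis), 14 mm thick; origin under its middle. Leave alone.
There are look-alikes about, which are no part of the job. Several things have the shape of the reset_box; the one meant has the colours described above.

How it is judged:
By the outcome, as a careful person would: the job done as asked, in the order asked, and still so for the second after the job is handed in, with the robot touching nothing.
It also fails if it takes over 51 s, if anything falls off the work surface, if the arm or the gripper's body presses on something with over 40 N, if the wrist force passes 120 N, or if a joint passes its speed limit or range.

## Working session

There is one attempt and no reset: what is moved stays moved. The work goes in short steps, Python scripts to look and compute and a tool call to move; the robot and the scene stay as the last step left them, time stands still between calls to the robot, and variables do not carry over. Pictures are saved under pics/ and viewed, about 8 in all and at most 12, crops included, and the job is handed in when it is done.

Besides the shell and the picture viewer there is one more tool, called after "Call:" as name(argument=value, ...) on one line, values as JSON. servo_tool: Moves the arm, as the interface text tells. Its arguments: {"type":"object","properties":{"increments":{"type":"array"},"gripper":{"type":"number"},"squeeze":{"type":"number"}},"required":["increments"]}

```bash
mkdir -p pics; cat > h.py <<'E'
import numpy as np, cv2
from workcell import manip, eyes
def snap(n,f):
    c=eyes.get_calibration(n); im=eyes.get_image(n)
    cv2.imwrite(f'pics/{f}.png',im[:,:,::-1]); np.savez(f'pics/{f}.npz',K=c['camera_matrix'],E=c['extrinsics']); return im,c
def ray(f,u,v):
    d=np.load(f'pics/{f}.npz'); r=d['E'][:3,:3]@np.linalg.inv(d['K'])@[u,v,1]; return d['E'][:3,3],r
def onz(f,u,v,z):
    o,r=ray(f,u,v); return o+r*(z-o[2])/r[2]
def proj(f,p):
    d=np.load(f'pics/{f}.npz'); q=d['K']@(np.linalg.inv(d['E'])@np.append(p,1))[:3]; return q[:2]/q[2]
E
python3 - <<'E'
from h import *
for n in ('scene','top'):
    im,c=snap(n,n+'0'); print(n,c['extrinsics'].round(3).tolist())
s=manip.read_state(); print({k:np.round(v,3).tolist() for k,v in s.items()})
E
```

```text
scene [[-0.52, -0.55, 0.653, -0.18], [-0.854, 0.323, -0.408, 0.496], [0.014, -0.77, -0.638, 0.858], [0.0, 0.0, 0.0, 1.0]]
top [[0.005, -0.997, 0.072, 0.549], [-1.0, -0.005, -0.003, 0.018], [0.003, -0.072, -0.997, 1.102], [0.0, 0.0, 0.0, 1.0]]
{'time_s': 0.1, 'qpos': [1.093, 0.616, -0.013, 1.425, 0.008, 1.103, -0.04], 'joint_velocities': [-0.002, -0.001, 0.0, -0.003, -0.0, 0.001, -0.001], 'joint_efforts': [0.002, -47.038, 0.26, -17.157, 0.01, 0.006, -0.0], 'tcp_pos': [0.283, -0.584, 0.249], 'orientation': [[0.9, 0.437, -0.001], [0.437, -0.9, 0.002], [-0.0, -0.002, -1.0]], 'ft_force': [0.335, -0.294, -0.034], 'ft_torque': [0.023, -0.009, 0.034], 'gripper_width': 0.085}
```

View pics/top0.png

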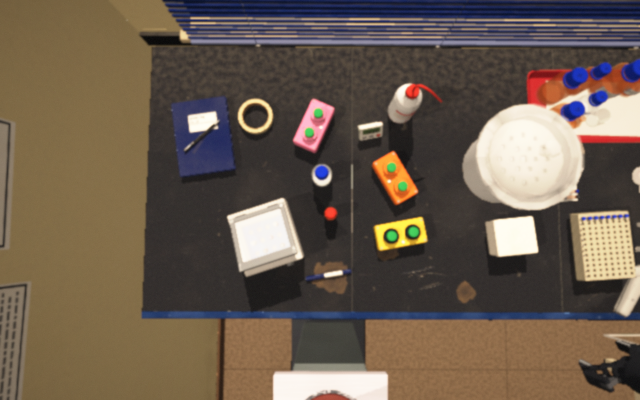

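View pics/scene0.png

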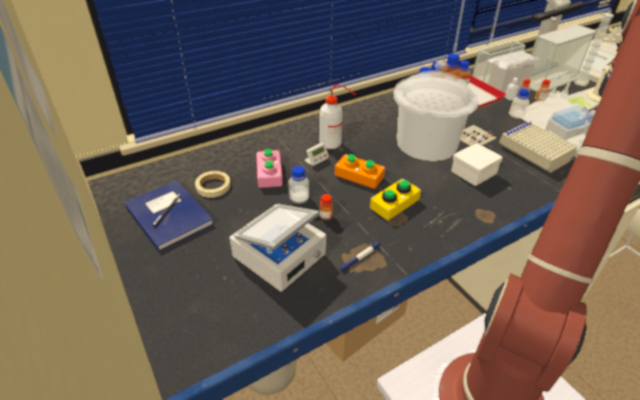

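Yellow candidates: yellow box at top (401,234), with look-alikes in orange (395,178) and pink (314,126). I choose the yellow one with black collars. The shaker is at (264,237), lid partly open.

```bash
python3 - <<'E'
from h import *
im=cv2.imread('pics/top0.png'); sc=cv2.imread('pics/scene0.png')
for f,I,(a,b,c,d) in (('top0',im,(372,210,430,255)),('scene0',sc,(365,175,425,220))):
    hsv=cv2.cvtColor(I,cv2.COLOR_BGR2HSV); m=cv2.inRange(hsv,(45,80,50),(85,255,255)); 
    n,l,s,cen=cv2.connectedComponentsWithStats(m[b:d,a:c])
    for i in range(1,n):
        if s[i,4]>20: u,v=cen[i]+[a,b]; print(f,s[i,4],(u,v),onz(f,u,v,.062).round(4))
    print('scale',)
for n,uv,z in (('red',(331,214),.072),('clear',(321,173),.104),('m1',(307,278),.01),('m2',(350,271),.01),('orange',(395,178),.04)):
    print(n,onz('top0',*uv,z).round(3))
A=cv2.resize(im[190:285,215:310],(400,400),interpolation=cv2.INTER_CUBIC)
B=cv2.resize(sc[190:300,220:330],(400,400),interpolation=cv2.INTER_CUBIC)
C=cv2.resize(im[205:262,360:440],(400,200),interpolation=cv2.INTER_CUBIC)
D=cv2.resize(sc[160:230,340:440],(400,200),interpolation=cv2.INTER_CUBIC)
cv2.imwrite('pics/c1.png',np.vstack([np.hstack([A,B]),np.hstack([C,D])]))
E
```

```text
top0 118 (np.float64(412.70338983050846), np.float64(231.58474576271186)) [ 0.5483 -0.2196  0.062 ]
top0 118 (np.float64(391.3474576271186), np.float64(235.5084745762712)) [ 0.5375 -0.1617  0.062 ]
scale
scene0 90 (np.float64(403.9888888888889), np.float64(184.5)) [ 0.5444 -0.2204  0.062 ]
scene0 81 (np.float64(389.0987654320988), np.float64(194.320987654321)) [ 0.5316 -0.1584  0.062 ]
scale
red [0.594 0.002 0.072]
clear [0.7   0.029 0.104]
m1 [0.417 0.068 0.01 ]
m2 [ 0.437 -0.053  0.01 ]
orange [ 0.697 -0.177  0.04 ]
```

View pics/c1.png

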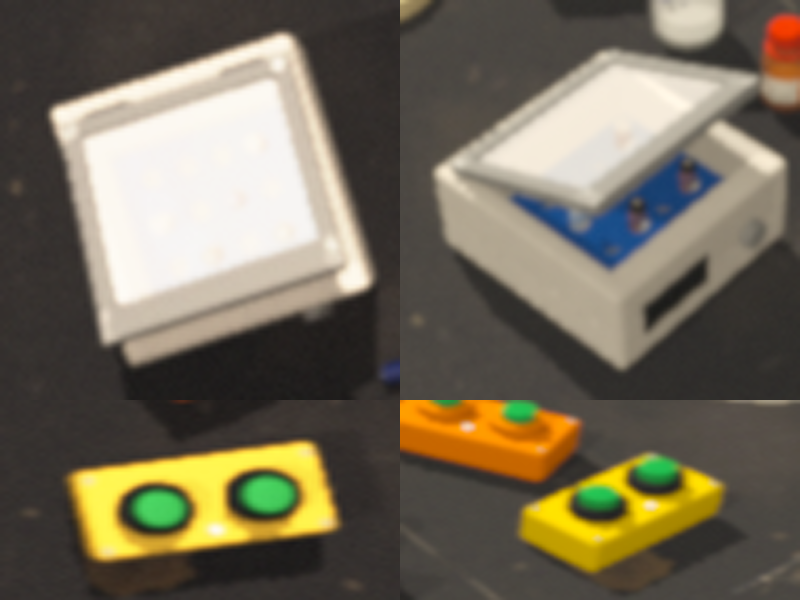

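```bash
python3 - <<'E'
from h import *
def tri(a,b):
    o1,r1=ray('top0',*a);o2,r2=ray('scene0',*b)
    t=np.linalg.lstsq(np.c_[r1,-r2],o2-o1,rcond=None)[0]; p,q=o1+t[0]*r1,o2+t[1]*r2
    return ((p+q)/2).round(4),np.linalg.norm(p-q).round(4)
A=lambda u,v:(215+u*95/400,190+v*95/400); B=lambda u,v:(220+(u-400)*.275,190+v*.275)
print('top corners')
for p in ((55,105),(292,35),(372,285),(125,348)): print(onz('top0',*A(*p),.075).round(4))
print('scene corners BL,FL,FR')
for p in ((440,175),(625,297),(785,160)): print(onz('scene0',*B(*p),.075).round(4))
print('lid FL',tri(A(105,340),B(600,207)),'FR',tri(A(342,268),B(757,85)))
E
```

```text
top corners
[0.5903 0.2774 0.075 ]
[0.6358 0.1274 0.075 ]
[0.4777 0.0749 0.075 ]
[0.4377 0.2299 0.075 ]
scene corners BL,FL,FR
[0.5817 0.2767 0.075 ]
[0.4286 0.2203 0.075 ]
[0.4789 0.0754 0.075 ]
lid FL (array([0.4481, 0.2263, 0.1398]), np.float64(0.0049)) FR (array([0.4921, 0.0894, 0.1384]), np.float64(0.0003))
```

Call:
servo_tool(increments=[{"x": 1, "y": 1.5, "z": 0}, {"x": 3, "y": 4.5, "z": 0}, {"x": 6, "y": 8.5, "z": 0}, {"x": 9, "y": 12.5, "z": 0}, {"x": 12, "y": 16.5, "z": 0}, {"x": 15, "y": 20.5, "z": 0, "turn": -0.05}, {"x": 18, "y": 24.5, "z": 0, "turn": -0.1}, {"x": 20, "y": 28.5, "z": 0, "turn": -0.15}, {"x": 22, "y": 32.5, "z": 0, "turn": -0.2}, {"x": 23, "y": 35.5, "z": 0, "turn": -0.25}, {"x": 24, "y": 37.5, "z": 0, "turn": -0.25}, {"x": 24, "y": 38.5, "z": 0, "turn": -0.25}], gripper=1, squeeze=30)

```text
invalid input at $.increments[0]: expected keys x, y, z, turn
```

Call:
servo_tool(increments=[{"x": 1, "y": 1.5, "z": 0, "turn": 0}, {"x": 3, "y": 4.5, "z": 0, "turn": 0}, {"x": 6, "y": 8.5, "z": 0, "turn": 0}, {"x": 9, "y": 12.5, "z": 0, "turn": 0}, {"x": 12, "y": 16.5, "z": 0, "turn": 0}, {"x": 15, "y": 20.5, "z": 0, "turn": -0.05}, {"x": 18, "y": 24.5, "z": 0, "turn": -0.1}, {"x": 20, "y": 28.5, "z": 0, "turn": -0.15}, {"x": 22, "y": 32.5, "z": 0, "turn": -0.2}, {"x": 23, "y": 35.5, "z": 0, "turn": -0.25}, {"x": 24, "y": 37.5, "z": 0, "turn": -0.25}, {"x": 24, "y": 38.5, "z": 0, "turn": -0.25}], gripper=1, squeeze=30)

```text
time_s: 1.3
tcp_pos: [0.5248, -0.1941, 0.249]
orientation: [[0.978, 0.207, -0.0], [0.207, -0.978, 0.005], [0.001, -0.005, -1.0]]
ft_force: [-0.2, -0.6, 0.8]
gripper_width: 0.0
```

```bash
python3 - <<'E'
from h import *
im,c=snap('wrist','w1'); print(c['extrinsics'].round(3).tolist())
E
```

```text
[[0.209, -0.938, -0.278, 0.593], [-0.978, -0.201, -0.055, -0.179], [-0.004, 0.283, -0.959, 0.371], [0.0, 0.0, 0.0, 1.0]]
```

View pics/w1.png

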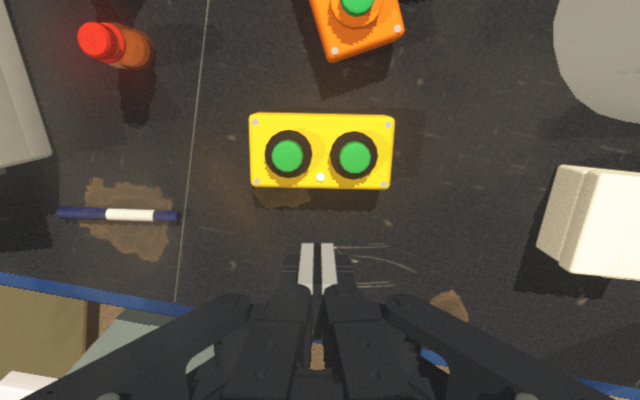

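Call:
servo_tool(increments=[{"x": 0, "y": 2, "z": 0, "turn": 0}, {"x": 0, "y": 6, "z": 0, "turn": 0}, {"x": 0, "y": 10, "z": 0, "turn": 0}, {"x": 0, "y": 14, "z": 0, "turn": 0}, {"x": 0, "y": 18, "z": 0, "turn": 0}, {"x": 0, "y": 22, "z": 0, "turn": 0}, {"x": -1, "y": 26, "z": 0, "turn": 0}, {"x": -1.5, "y": 30, "z": 0, "turn": 0}, {"x": -2, "y": 33.5, "z": -1, "turn": 0}, {"x": -2, "y": 35.5, "z": -2, "turn": 0}, {"x": -2, "y": 36, "z": -3, "turn": 0}, {"x": -2, "y": 36, "z": -3, "turn": 0}])

```text
time_s: 2.55
tcp_pos: [0.5029, 0.1647, 0.2175]
orientation: [[0.978, 0.206, -0.005], [0.207, -0.978, 0.003], [-0.004, -0.004, -1.0]]
ft_force: [-0.7, -0.5, -0.2]
gripper_width: 0.0001
```

The wrist view shows the yellow box with its greens at (288,155) and (355,157), lined up with the jaws; orange look-alike at the top edge. Now I lower onto the lid.

Call:
servo_tool(increments=[{"x": 0.1, "y": 0.1, "z": -2, "turn": 0}, {"x": 0.1, "y": 0.1, "z": -4, "turn": 0}, {"x": 0.1, "y": 0.1, "z": -5.5, "turn": 0}, {"x": 0.1, "y": 0.1, "z": -6.5, "turn": 0}, {"x": 0.1, "y": 0.1, "z": -7.5, "turn": 0}, {"x": 0.1, "y": 0.1, "z": -8.2, "turn": 0}, {"x": 0.1, "y": 0.1, "z": -9, "turn": 0}, {"x": 0.1, "y": 0.1, "z": -9.5, "turn": 0}])

```text
time_s: 3.35
tcp_pos: [0.504, 0.1655, 0.1221]
orientation: [[0.978, 0.206, -0.005], [0.206, -0.978, 0.003], [-0.004, -0.004, -1.0]]
ft_force: [0.1, -0.8, 0.8]
gripper_width: 0.0003
```

Call:
servo_tool(increments=[{"x": 0, "y": 0, "z": -0.4, "turn": 0}, {"x": 0, "y": 0, "z": -0.8, "turn": 0}, {"x": 0, "y": 0, "z": -1.2, "turn": 0}, {"x": 0, "y": 0, "z": -1.5, "turn": 0}, {"x": 0, "y": 0, "z": -1.8, "turn": 0}, {"x": 0, "y": 0, "z": -2.0, "turn": 0}, {"x": 0, "y": 0, "z": -2.1, "turn": 0}, {"x": 0, "y": 0, "z": -2.1, "turn": 0}])

```text
time_s: 4.15
tcp_pos: [0.5041, 0.1655, 0.1012]
orientation: [[0.978, 0.206, -0.004], [0.206, -0.978, 0.003], [-0.004, -0.004, -1.0]]
ft_force: [0.0, -0.4, 0.7]
gripper_width: 0.0
```

```bash
python3 - <<'E'
from h import *
snap('scene','s1'); a=cv2.imread('pics/s1.png')[170:310,200:400]
cv2.imwrite('pics/c2.png',cv2.resize(a,(800,560),interpolation=cv2.INTER_CUBIC))
E
```

```text
(no output)
```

View pics/c2.png

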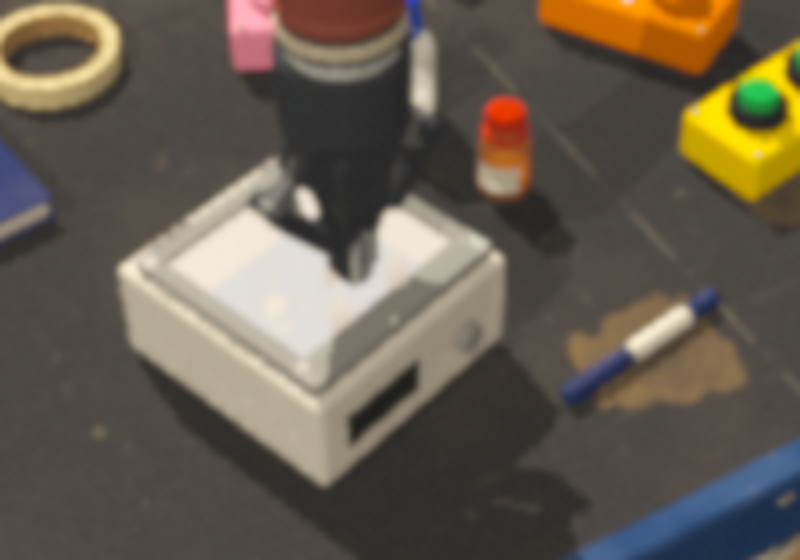

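The lid is down nearly flush, with the fingertips on the pane at crop (355,275). I'll press a little further until the force shows it has bottomed.

Call:
servo_tool(increments=[{"x": 0, "y": 0, "z": -0.1, "turn": 0}, {"x": 0, "y": 0, "z": -0.2, "turn": 0}, {"x": 0, "y": 0, "z": -0.2, "turn": 0}])

```text
time_s: 4.5
tcp_pos: [0.5041, 0.1656, 0.1009]
orientation: [[0.979, 0.206, -0.004], [0.206, -0.978, 0.003], [-0.003, -0.004, -1.0]]
ft_force: [-3.3, -1.1, 12.6]
gripper_width: 0.0
```

Call:
servo_tool(increments=[{"x": 0, "y": 0, "z": 1, "turn": 0}, {"x": 0, "y": 0, "z": 4, "turn": 0}, {"x": 0, "y": 0, "z": 8, "turn": 0}, {"x": 0, "y": -2, "z": 11, "turn": 0}, {"x": 0, "y": -6, "z": 13, "turn": 0}, {"x": 0, "y": -10, "z": 13, "turn": 0}, {"x": 0.5, "y": -14, "z": 13, "turn": 0}, {"x": 1, "y": -18, "z": 13, "turn": 0}, {"x": 1.5, "y": -22, "z": 13, "turn": 0}, {"x": 2, "y": -26, "z": 13, "turn": 0}, {"x": 2.5, "y": -30, "z": 13, "turn": 0}, {"x": 3, "y": -33, "z": 13, "turn": 0}], gripper=0.46)

```text
time_s: 5.7
tcp_pos: [0.5339, -0.168, 0.2313]
orientation: [[0.979, 0.203, -0.003], [0.203, -0.979, 0.002], [-0.003, -0.002, -1.0]]
ft_force: [-0.1, -0.3, -0.0]
gripper_width: 0.046
```

```bash
python3 - <<'E'
from h import *
s=manip.read_state(); print(s['tcp_pos'],s['gripper_width'],s['ft_force'])
snap('wrist','w2');snap('top','t2');snap('scene','s2')
def greens(f,roi=None):
    I=cv2.imread(f'pics/{f}.png'); hsv=cv2.cvtColor(I,cv2.COLOR_BGR2HSV); m=cv2.inRange(hsv,(45,80,50),(85,255,255))
    n,l,st,cen=cv2.connectedComponentsWithStats(m)
    for i in range(1,n):
        if st[i,4]>40: print(f,st[i,4],cen[i].round(1),onz(f,*cen[i],.062).round(4))
greens('w1');greens('w2');greens('t2')
t=cv2.imread('pics/t2.png')[180:290,210:450]; sc=cv2.imread('pics/s2.png')[170:300,210:440]
cv2.imwrite('pics/c3.png',np.vstack([cv2.resize(sc,(620,350),interpolation=cv2.INTER_CUBIC),cv2.resize(t,(620,240))]))
E
```

```text
[ 0.53390372 -0.16798901  0.23130943] 0.04596199262617433 [-0.08180331 -0.32059555 -0.0094814 ]
w1 393 [356.4   6.1] [ 0.663  -0.1947  0.062 ]
w1 812 [286.9 155.4] [ 0.5357 -0.1633  0.062 ]
w1 809 [354.5 156.9] [ 0.5468 -0.2216  0.062 ]
w2 903 [390.1  12.9] [ 0.6683 -0.1943  0.062 ]
w2 884 [313.8 175. ] [ 0.5361 -0.1639  0.062 ]
w2 895 [384.4 176. ] [ 0.5474 -0.2222  0.062 ]
t2 59 [317.7 112.7] [0.875  0.0397 0.062 ]
t2 62 [308.7 132.1] [0.8204 0.064  0.062 ]
t2 59 [391.1 166.9] [ 0.7247 -0.1625  0.062 ]
t2 60 [402.2 185.8] [ 0.6729 -0.1925  0.062 ]
t2 84 [391.2 234.1] [ 0.5413 -0.1615  0.062 ]
```

View pics/c3.png

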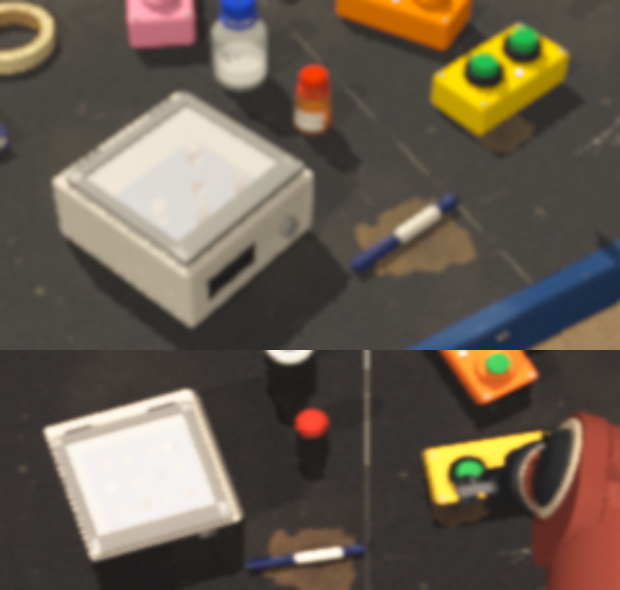

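The lid is flush and shut in both views. I'm moving over the buttons.

Call:
servo_tool(increments=[{"x": 0.4, "y": -1.2, "z": 0, "turn": 0}, {"x": 0.8, "y": -2.5, "z": -1, "turn": 0}, {"x": 0.8, "y": -2.5, "z": -4, "turn": -0.014}, {"x": 0.8, "y": -2.5, "z": -7, "turn": -0.014}, {"x": 0.8, "y": -2.5, "z": -10, "turn": -0.014}, {"x": 0.8, "y": -2.5, "z": -12, "turn": -0.014}, {"x": 0.8, "y": -2.5, "z": -13, "turn": -0.014}, {"x": 0.8, "y": -2.5, "z": -13, "turn": -0.014}])

```text
time_s: 6.65
tcp_pos: [0.5411, -0.1924, 0.0993]
orientation: [[0.982, 0.187, -0.006], [0.187, -0.982, 0.003], [-0.006, -0.004, -1.0]]
ft_force: [-0.9, -0.2, 0.1]
gripper_width: 0.046
```

```bash
python3 - <<'E'
from h import *
snap('wrist','w3');snap('scene','s3')
sc=cv2.imread('pics/s3.png')[150:230,340:450]
cv2.imwrite('pics/c4.png',np.hstack([cv2.imread('pics/w3.png')[:,170:470],cv2.resize(sc,(480,400),interpolation=cv2.INTER_CUBIC)]))
E
```

```text
(no output)
```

View pics/c4.png

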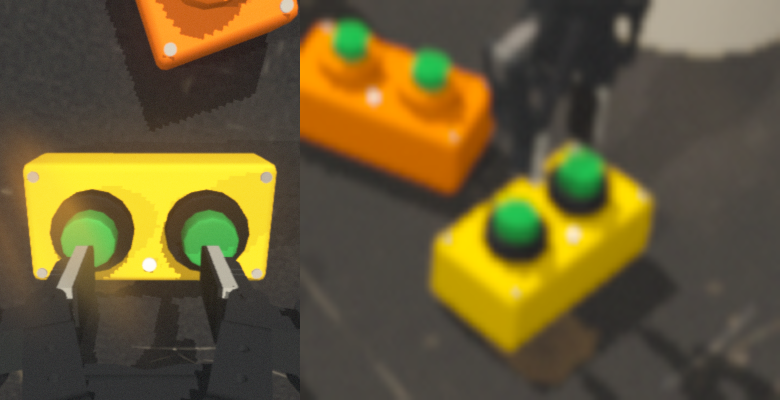

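```bash
python3 - <<'E'
from h import *
c=np.array([.5411,-.1924,0]); e=np.array([-.187,.982,0])
for z in (.080,.085,.088):
  for s in (.0303,-.0303): print(z,s,'w',(proj('w3',c+e*s+[0,0,z])-[170,0]).round(0),'s',proj('s3',c+e*s+[0,0,z]).round(1),'s crop',((proj('s3',c+e*s+[0,0,z])-[340,150])*[480/110,5]+[300,0]).round(0))
# tip corners: front edge +11mm in tool x, inner/outer face
for s in (.023,.0375,-.023,-.0375):
  for fx in (.011,-.011): print('tip corner',s,fx,(proj('w3',c+e*s+np.array([.982,.187,0])*fx+[0,0,.083])-[170,0]).round(0))
I=cv2.imread('pics/w3.png'); m=cv2.inRange(cv2.cvtColor(I,cv2.COLOR_BGR2HSV),(45,80,40),(85,255,255))
for k in cv2.findContours(m,0,2)[0]:
  if cv2.contourArea(k)>200: print(cv2.boundingRect(k))
for s in (.03,-.03): print('button expected',proj('w3',np.array([.5416,-.193,.064])+e*s).round(0)-[170,0])
E
```

```text
0.08 0.0303 w [ 80. 259.] s [390.2 187.9] s crop [519. 189.]
0.08 -0.0303 w [218. 259.] s [404.8 178.8] s crop [583. 144.]
0.085 0.0303 w [ 77. 264.] s [390.4 186.5] s crop [520. 182.]
0.085 -0.0303 w [220. 264.] s [405.  177.3] s crop [584. 137.]
0.088 0.0303 w [ 76. 267.] s [390.5 185.6] s crop [520. 178.]
0.088 -0.0303 w [221. 268.] s [405.1 176.5] s crop [584. 132.]
tip corner 0.023 0.011 [ 94. 238.]
tip corner 0.023 -0.011 [ 96. 284.]
tip corner 0.0375 0.011 [ 60. 238.]
tip corner 0.0375 -0.011 [ 63. 284.]
tip corner -0.023 0.011 [203. 239.]
tip corner -0.023 -0.011 [201. 285.]
tip corner -0.0375 0.011 [238. 239.]
tip corner -0.0375 -0.011 [234. 285.]
(352, 210, 57, 56)
(251, 210, 36, 56)
button expected [ 88. 243.]
button expected [212. 243.]
```

The fingertips are over both caps; the pads are thin at the tip, so I'll open slightly to ~50 mm and shift +3 mm in x while lowering to contact.

Call:
servo_tool(increments=[{"x": 0.3, "y": 0, "z": 0, "turn": 0}, {"x": 0.3, "y": 0, "z": -0.3, "turn": 0}, {"x": 0.3, "y": 0, "z": -0.8, "turn": 0}, {"x": 0.3, "y": 0, "z": -1.2, "turn": 0}, {"x": 0.3, "y": 0, "z": -1.6, "turn": 0}, {"x": 0.3, "y": 0, "z": -1.8, "turn": 0}, {"x": 0.3, "y": 0, "z": -1.8, "turn": 0}], gripper=0.41)

```text
time_s: 7.45
tcp_pos: [0.5452, -0.1928, 0.083]
orientation: [[0.982, 0.187, -0.003], [0.187, -0.982, 0.002], [-0.003, -0.002, -1.0]]
ft_force: [0.8, -0.8, 0.7]
gripper_width: 0.0504
```

```bash
python3 - <<'E'
from h import *
snap('wrist','w4');snap('scene','s4')
sc=cv2.imread('pics/s4.png')[150:230,340:450]
cv2.imwrite('pics/c5.png',np.hstack([cv2.imread('pics/w4.png')[:,170:470],cv2.resize(sc,(480,400),interpolation=cv2.INTER_CUBIC)]))
E
```

```text
(no output)
```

View pics/c5.png

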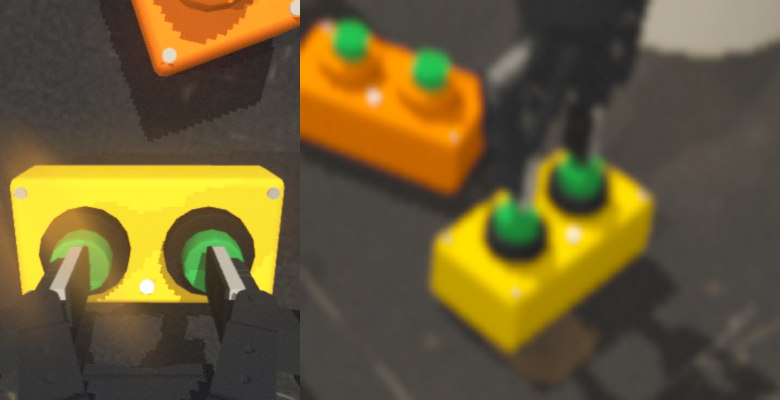

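Each fingertip sits over its own cap (wrist crop (80,250) and (212,250)), just above contact. Pressing.

Call:
servo_tool(increments=[{"x": 0, "y": 0, "z": -0.2, "turn": 0}, {"x": 0, "y": 0, "z": -0.4, "turn": 0}, {"x": 0, "y": 0, "z": -0.6, "turn": 0}, {"x": 0, "y": 0, "z": -0.8, "turn": 0}, {"x": 0, "y": 0, "z": -0.8, "turn": 0}])

```text
time_s: 8.05
tcp_pos: [0.5457, -0.193, 0.0758]
orientation: [[0.982, 0.187, -0.002], [0.187, -0.982, 0.001], [-0.001, -0.002, -1.0]]
ft_force: [-0.8, 0.6, 5.8]
gripper_width: 0.0505
```

Call:
servo_tool(increments=[{"x": 0, "y": 0, "z": -0.15, "turn": 0}, {"x": 0, "y": 0, "z": -0.3, "turn": 0}, {"x": 0, "y": 0, "z": -0.4, "turn": 0}, {"x": 0, "y": 0, "z": -0.4, "turn": 0}])

```text
time_s: 8.45
tcp_pos: [0.5458, -0.193, 0.073]
orientation: [[0.982, 0.187, -0.001], [0.187, -0.982, 0.001], [-0.001, -0.001, -1.0]]
ft_force: [-2.1, 0.4, 10.3]
gripper_width: 0.0498
```

Call:
servo_tool(increments=[{"x": 0, "y": 0, "z": -0.15, "turn": 0}, {"x": 0, "y": 0, "z": -0.25, "turn": 0}, {"x": 0, "y": 0, "z": -0.25, "turn": 0}])

```text
time_s: 8.75
tcp_pos: [0.5458, -0.193, 0.0729]
orientation: [[0.982, 0.187, -0.001], [0.187, -0.982, 0.001], [-0.001, -0.001, -1.0]]
ft_force: [-4.3, 2.1, 16.5]
gripper_width: 0.0501
```

Call:
servo_tool(increments=[{"x": 0, "y": 0, "z": -0.25, "turn": 0}, {"x": 0, "y": 0, "z": -0.25, "turn": 0}, {"x": 0, "y": 0, "z": -0.25, "turn": 0}, {"x": 0, "y": 0, "z": -0.25, "turn": 0}, {"x": 0, "y": 0, "z": -0.25, "turn": 0}, {"x": 0, "y": 0, "z": -0.25, "turn": 0}])

```text
time_s: 9.35
tcp_pos: [0.5458, -0.193, 0.0729]
orientation: [[0.982, 0.187, -0.0], [0.187, -0.982, 0.001], [-0.0, -0.001, -1.0]]
ft_force: [-4.2, 1.8, 17.1]
gripper_width: 0.0503
```

```bash
python3 - <<'E'
from h import *
s=manip.read_state(); print(s['time_s'],s['tcp_pos'],s['ft_force'],s['ft_torque'],s['orientation'][:,0])
snap('wrist','w5');snap('scene','s5')
sc=cv2.imread('pics/s5.png')[150:230,340:450]
cv2.imwrite('pics/c6.png',np.hstack([cv2.imread('pics/w5.png')[:,170:470],cv2.resize(sc,(480,400),interpolation=cv2.INTER_CUBIC)]))
E
```

```text
9.35 [ 0.54580166 -0.19300064  0.07286128] [-4.2248314   1.78290233 17.06399876] [0.32975532 0.98416754 0.00475796] [ 9.82302346e-01  1.87302142e-01 -8.97755421e-05]
```

View pics/c6.png

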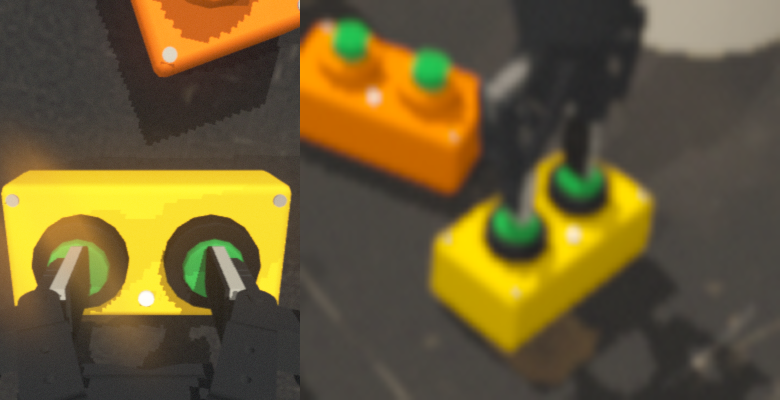

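Both caps are sunk to their collars, the box has not moved, and the moment fits an even split between the fingers. I'll hold for over 2 s.

Call:
servo_tool(increments=[{"x": 0, "y": 0, "z": -0.28, "turn": 0}, {"x": 0, "y": 0, "z": -0.28, "turn": 0}, {"x": 0, "y": 0, "z": -0.28, "turn": 0}, {"x": 0, "y": 0, "z": -0.28, "turn": 0}, {"x": 0, "y": 0, "z": -0.28, "turn": 0}, {"x": 0, "y": 0, "z": -0.28, "turn": 0}, {"x": 0, "y": 0, "z": -0.28, "turn": 0}, {"x": 0, "y": 0, "z": -0.28, "turn": 0}, {"x": 0, "y": 0, "z": -0.28, "turn": 0}, {"x": 0, "y": 0, "z": -0.28, "turn": 0}, {"x": 0, "y": 0, "z": -0.28, "turn": 0}, {"x": 0, "y": 0, "z": -0.28, "turn": 0}])

```text
time_s: 10.65
tcp_pos: [0.5458, -0.193, 0.0728]
orientation: [[0.982, 0.187, 0.0], [0.187, -0.982, 0.001], [0.0, -0.001, -1.0]]
ft_force: [-4.9, 2.3, 18.4]
gripper_width: 0.0505
```

Call:
servo_tool(increments=[{"x": 0, "y": 0, "z": -0.28, "turn": 0}, {"x": 0, "y": 0, "z": -0.28, "turn": 0}, {"x": 0, "y": 0, "z": -0.28, "turn": 0}, {"x": 0, "y": 0, "z": -0.28, "turn": 0}, {"x": 0, "y": 0, "z": -0.28, "turn": 0}, {"x": 0, "y": 0, "z": -0.28, "turn": 0}, {"x": 0, "y": 0, "z": -0.28, "turn": 0}, {"x": 0, "y": 0, "z": -0.28, "turn": 0}, {"x": 0, "y": 0, "z": -0.28, "turn": 0}, {"x": 0, "y": 0, "z": -0.28, "turn": 0}, {"x": 0, "y": 0, "z": -0.28, "turn": 0}, {"x": 0, "y": 0, "z": -0.28, "turn": 0}])

```text
time_s: 11.85
tcp_pos: [0.5458, -0.193, 0.0728]
orientation: [[0.982, 0.187, 0.001], [0.187, -0.982, 0.0], [0.001, -0.0, -1.0]]
ft_force: [-4.4, 1.5, 19.1]
gripper_width: 0.0504
```

Call:
servo_tool(increments=[{"x": 0, "y": 0, "z": 0.3, "turn": 0}, {"x": 0, "y": 0, "z": 0.8, "turn": 0}, {"x": 0, "y": 0, "z": 1.5, "turn": 0}, {"x": 0, "y": 0, "z": 3, "turn": 0}, {"x": 0, "y": 0, "z": 6, "turn": 0}, {"x": 0, "y": 0, "z": 9, "turn": 0}, {"x": 0, "y": -2, "z": 12, "turn": 0}, {"x": 0, "y": -6, "z": 14, "turn": 0}, {"x": 0, "y": -10, "z": 15, "turn": 0}, {"x": -1, "y": -14, "z": 15, "turn": 0}, {"x": -2, "y": -17, "z": 15, "turn": 0}, {"x": -2, "y": -18, "z": 15, "turn": 0}])

```text
time_s: 13.05
tcp_pos: [0.5223, -0.3786, 0.2224]
orientation: [[0.984, 0.179, -0.002], [0.179, -0.984, -0.003], [-0.003, 0.003, -1.0]]
ft_force: [-0.8, 0.4, 0.1]
gripper_width: 0.0501
```

```bash
python3 - <<'E'
from h import *
s=manip.read_state(); print(s['time_s'],s['tcp_pos'],s['ft_force'])
snap('top','t6');snap('scene','s6')
for f,(a,b,c,d) in (('top0',(372,210,430,255)),('t6',(372,210,430,255)),('scene0',(365,175,425,220)),('s6',(365,175,425,220))):
    m=cv2.inRange(cv2.cvtColor(cv2.imread(f'pics/{f}.png'),cv2.COLOR_BGR2HSV),(45,80,50),(85,255,255))
    n,l,st,cen=cv2.connectedComponentsWithStats(m[b:d,a:c])
    print(f,[(cen[i]+[a,b]).round(1).tolist() for i in range(1,n) if st[i,4]>20])
t=cv2.imread('pics/t6.png')[150:290,210:450]; sc=cv2.imread('pics/s6.png')[160:300,210:440]
cv2.imwrite('pics/c7.png',np.vstack([cv2.resize(sc,(480,292)),cv2.resize(t,(480,280))]))
E
```

```text
13.05 [ 0.5222831  -0.37859622  0.22235722] [-0.7573192   0.36799546  0.10680071]
top0 [[412.7, 231.6], [391.3, 235.5]]
t6 [[412.6, 231.5], [391.3, 235.5]]
scene0 [[404.0, 184.5], [389.1, 194.3]]
s6 [[403.9, 184.5], [389.2, 194.4]]
```

View pics/c7.png

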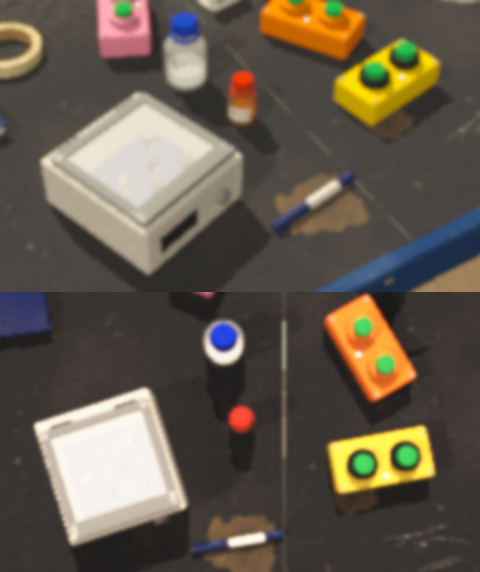

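The lid is shut, both buttons are back up, the box is within 0.1 px of where it started, and the bystanders have not moved. Handing in.

```bash
python3 -c "
from workcell import manip
print(manip.job_done())"
```

```text
the job is handed in; nothing more can be done
None
```

The job is done and handed in at about 13 s on the robot's clock, out of the 51 s allowed.

- **Lid:** I pushed it shut with the closed fingertips. At the end it would go no lower and the force rose to 12.6 N. Two later pictures show it flush.
- **Buttons:** I put one fingertip on each green button of the yellow box and pressed both together. They bottomed out, with 16–19 N in total, and I held them down for about 3 s before letting go. The moment reading fits an even split between the two fingers, and the picture shows both caps down at their collars. There is no direct reading of how far each button moved.
- **After release:** The gripper is clear of everything. Both buttons have come back up, and their positions match the starting pictures to 0.1 pixel, so the box did not shift. The red-capped bottle, clear bottle and marker look unmoved by eye. No check failed or disagreed.

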